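# Fetch the lens cell from behind the lenses

## Robot

A 7-joint arm with a two-finger parallel gripper is mounted at the origin on the work surface. World frame = base frame: x ahead of the robot, y to its left, z up, the work surface at z = 0. Lengths are in m, angles in rad, forces in N, time in s.
With the tool pointing down it reaches from about 0.425 to 1.025 m from the base axis. Payload 3.6 kg.
Tool frame: the origin (TCP) lies at the very end of the fingers, on their centre line; the grasp point (between the pads) lies 19 mm behind it (env.grasp_offset is the distance from the TCP to the grasp point, in m); z points along the fingers, y is the direction in which the jaws open and shut (so a half turn about z gives the same grasp; the last joint's range is limited). The gripper opens to 85 mm and grips with 20 to 120 N. Pads are 22 mm wide; open, the fingers measure 114 mm over their backs; the gripper's body (76 mm by 85 mm) begins 54 mm behind the grasp point. The pads swing forward as they close: fully open they stand 13 mm farther back than shut.
Start: joints at [1.028, 0.591, 0.048, 1.609, -0.033, 0.943, -0.034], TCP at [0.315, -0.653, 0.231] pointing down, gripper open.
Joint ranges: [-2.69, 2.69], [-0.47, 2.24], [-1.27, 1.36], [0.19, 2.51], [-1.53, 4.68], [0.08, 2.07], [-3.09, 3.09]. Speed limits (rad/s): [2.57, 2.57, 3.14, 3.14, 3.14, 3.14, 3.14].

## Interface

Orientations are given as a unit quaternion [w, x, y, z].
In Python, from station import env, camera, camera_params, models gives the robot as it stands.
- The arm moves only by the tool play_rows, never from a script. Its argument "moves" is a list of rows, each a list of 5 numbers: the shift along the tool's x, y, z in mm, then the turn about the tool's z in rad, then the finger opening in mm, from 0 to 85.4. A call has exactly 8 rows; each row shifts and turns the commanded pose from where the row before left it, along the tool's axes as they then stand; what a row does not reach is not made up. A row lasts 1/8 s, in which the tool goes at most 62.5 mm and 10.7 degrees, less where a joint would pass 70% of its speed; a pose out of reach is approached as far as the arm can. A call with a gripper value outside its range is refused whole. The fingers move at their own pace and stop on an object; the grip force is fixed at half the most. Time passes only in rows, so rows that do not move let the fingers close, or fill a call up. It gives the time, the measured TCP pose, the force and the opening at its end, in the units of the state.
- env.read_state(): the state, without advancing time (a new reading comes with each control period).
- camera(name): name is "scene" or "top" or "wrist"; returns the picture (420x560x3 uint8, red, green, blue); there is no depth.
- camera_params(name): a dict with "intrinsics" (3x3 intrinsics, pixels), "R" (3x3) and "t" (3): a world point X has camera coordinates R X + t. Camera axes: x right, y down, z forward; pixel columns grow to the right and rows downward; lengths in m; the calibration is good to about 2 mm. A picture is of the moment at which its call begins: read the wrist's pose just before it. camera_params takes no time and is no camera call; for the wrist camera it gives the pose at the moment of the call.
- env.close_job(): hands the job in, once; it reports no verdict.
Trained networks look in the newest picture that a camera, given by its name, has taken for a name from the list of things; names that differ only in an ending like _2 or _b are one class to them, and where a whole thing is asked for, a point or a joint stands for the part that bears it (a point fixed in the world has none). Each returns a list of dicts, best first, with "p" (0 to 1); they miss things now and then, are a little off and sometimes report something else, mostly with a low value. They report only what shows in the picture. A call takes as long as a camera call.
- models.search_frame(camera, thing): "box" ([left, top, width, height] as shares, 0 to 1, of the picture: columns of its width, rows of its height, round what is visible of it).
- models.spot_point(camera, thing): "point" ([column, row] as shares, 0 to 1, of the picture: columns of its width, rows of its height: a listed point, or the origin of a listed thing).
The state is a dict: "clock": time; "q": joint angles; "qd": joint speeds; "tau": joint torques, N m; "position": TCP position; "tool_rot": TCP orientation; "force": force on the tool from outside, world axes, zero at the start; "ft_torque": the same for the moment, N m; "gripper_width": finger opening in m.
Only numpy, scipy, OpenCV 4.12 (cv2) and the standard library are available. Lean on these libraries where they do the work, as an engineer would, in place of code of your own. Each camera call takes 0.05 s, during which the arm holds its last target. There are 200 camera calls.

## Task

The brass lens cell is needed for the repair, but three tall lenses stand in its way on the lens tray. Clear all three lenses onto the teal mat, stand the cell in the middle of the green nest, and only then put each lens back on the middle of the pad of its own ring colour. Keep everything upright, set it down gently rather than dropping it, and leave the opened camera where it is.

Things in the scene. Friction and masses are not known exactly. Their poses are not given: they have to be found in the camera images.
- lens_red: camera lens standing upright, glass up: loose black cylinder, 60 mm in diameter and 95 mm high (its lowest 10 mm are slightly narrower), about 0.35 kg, with a red ring around the rim of its top. Origin: centre of its underside, z up the axis. It starts on the red pad; grip it across the barrel near the top.
- lens_blue: camera lens standing upright, glass up: loose black cylinder, 56 mm in diameter and 105 mm high (its lowest 10 mm are slightly narrower), about 0.32 kg, with a blue ring around the rim of its top. Origin: centre of its underside, z up the axis. It starts on the blue pad; grip it across the barrel near the top.
- lens_yellow: camera lens standing upright, glass up: loose black cylinder, 61 mm in diameter and 88 mm high (its lowest 10 mm are slightly narrower), about 0.38 kg, with a yellow ring around the rim of its top. Origin: centre of its underside, z up the axis. It starts on the yellow pad; grip it across the barrel near the top.
- pad_red: red round pad, 80 mm in diameter, 3 mm thick, fixed on the lens tray: home of the lens with the red ring. Origin: centre of its underside, 6 mm above the bench (its top: 9 mm). The pads lie in front, left and right of the brass cell, about 70 mm from it and 90 mm or more apart, centre to centre; which is where changes.
- pad_blue: blue round pad, 80 mm in diameter, 3 mm thick, fixed on the lens tray: home of the lens with the blue ring. Origin: centre of its underside, 6 mm above the bench (its top: 9 mm). The tray is a fixed wooden board, 174 x 224 mm, 6 mm thick, turned up to 0.2 rad, with one wall, 30 mm high, 62 mm beyond the cell, away from the robot.
- pad_yellow: yellow round pad, 80 mm in diameter, 3 mm thick, fixed on the lens tray: home of the lens with the yellow ring. Origin: centre of its underside, 6 mm above the bench (its top: 9 mm). A lens cap and a tin of screws, under 15 mm high, lie in the tray's two corners nearest the robot.
- cell: brass lens cell: loose upright cylinder, 46 mm in diameter, 40 mm high, about 0.12 kg, pale glass on top, standing on the lens tray behind and between the tall lenses. They stand so close that a gripper cannot get at it until they are gone. Origin: centre of its underside (6 mm above the bench at the start), z up.
- nest: green round nest, fixed on the bench: a dish 96 mm in outer diameter with a flat floor, 84 mm across and 6 mm above the bench, and a rim 3 mm higher than the floor. Origin: centre of its underside, on the bench. It and the teal mat change sides. A screwdriver under 35 mm high lies about 100 mm from its centre, towards the robot.
- mat: teal mat, fixed flat on the bench, 310 mm (its x) by 120 mm (its y), 2 mm thick: the side area, with room for the three lenses in a row along its x. Origin: centre of its underside, on the bench.
- camera: opened camera body lying on its back, loose, black, 115 mm (its x) by 76 mm (its y) and 48 mm high, with a steel mount ring. It lies beyond the nest as seen from the robot, 160 to 175 mm from the nest's centre, and must stay where it is. Origin: centre of its underside.

How it is judged:
On the way, in this order (a step that is already met when the one before it is completed fails the run):
1. all three lenses stand upright on the teal mat, the brass cell still in its place (x of lens_red in the frame of mat between -0.145 and 0.145 m and y of lens_red in the frame of mat between -0.055 and 0.055 m and z of each of lens_red, lens_blue, lens_yellow in the frame of mat below 0.008 m and angle between each of lens_red, lens_blue, lens_yellow's own z axis and vertical below 0.12 rad and x of lens_blue in the frame of mat between -0.145 and 0.145 m and y of lens_blue in the frame of mat between -0.055 and 0.055 m and x of lens_yellow in the frame of mat between -0.145 and 0.145 m and y of lens_yellow in the frame of mat between -0.055 and 0.055 m and distance of cell from where it was at the start of the episode below 0.03 m), for 0.2 s.
2. the brass cell stands in the green nest, the three lenses still on the teal mat (x of lens_red in the frame of mat between -0.145 and 0.145 m and y of lens_red in the frame of mat between -0.055 and 0.055 m and z of each of lens_red, lens_blue, lens_yellow in the frame of mat below 0.008 m and angle between each of lens_red, lens_blue, lens_yellow's own z axis and vertical below 0.12 rad and x of lens_blue in the frame of mat between -0.145 and 0.145 m and y of lens_blue in the frame of mat between -0.055 and 0.055 m and x of lens_yellow in the frame of mat between -0.145 and 0.145 m and y of lens_yellow in the frame of mat between -0.055 and 0.055 m and horizontal distance between cell and nest below 0.015 m and z of cell in the frame of nest below 0.011 m and angle between cell's own z axis and vertical below 0.1 rad), for 0.2 s.
At the end, for the whole second after the job is handed in: Each lens stands upright and at rest on the pad of its own colour, its centre within 12 mm of the pad's; the brass cell stands upright and at rest on the floor of the green nest, its centre within 15 mm of the nest's; the camera is within 20 mm of where it was (horizontal distance between lens_red and pad_red below 0.012 m and z of lens_red in the frame of pad_red below 0.008 m and angle between each of lens_red, lens_blue, lens_yellow, cell's own z axis and vertical below 0.1 rad and linear speed of each of lens_red, lens_blue, lens_yellow, cell below 0.02 m/s and angular speed of each of lens_red, lens_blue, lens_yellow, cell below 0.3 rad/s and horizontal distance between lens_blue and pad_blue below 0.012 m and z of lens_blue in the frame of pad_blue below 0.008 m and horizontal distance between lens_yellow and pad_yellow below 0.012 m and z of lens_yellow in the frame of pad_yellow below 0.008 m and horizontal distance between cell and nest below 0.015 m and z of cell in the frame of nest below 0.011 m and distance of camera from where it was at the start of the episode below 0.02 m); the robot touches nothing.
It fails at once if a lens or the cell is tipped over (more than 0.6 rad) (angle between any of lens_red, lens_blue, lens_yellow, cell's own z axis and vertical above 0.6 rad).
It fails at once if a lens or the cell is dropped: faster than 0.6 m/s with its underside less than 30 mm above the bench ((linear speed of lens_red above 0.6 m/s and height (world z) of lens_red below 0.03 m) or (linear speed of lens_blue above 0.6 m/s and height (world z) of lens_blue below 0.03 m) or (linear speed of lens_yellow above 0.6 m/s and height (world z) of lens_yellow below 0.03 m) or (linear speed of cell above 0.6 m/s and height (world z) of cell below 0.03 m)).
It fails at once if the opened camera is pushed more than 20 mm (distance of camera from where it was at the start of the episode above 0.02 m).
It also fails if it takes over 134 s, if anything falls off the work surface, if the arm or the gripper's body presses on something with over 40 N, if the wrist force passes 120 N, or if a joint passes its speed limit or range.

## Working session

There is one attempt and no reset: what is moved stays moved. The work goes in short steps, Python scripts to look and compute and a tool call to move; the robot and the scene stay as the last step left them, time stands still between calls to the robot, and variables do not carry over. Pictures are saved under pics/ and viewed, about 12 in all and at most 16, crops included, and the job is handed in when it is done.

Besides the shell and the picture viewer there is one more tool, called after "Request:" in YAML: its name, and indented under it one key for each argument. play_rows: Moves the arm, as the interface text tells. Its arguments: {"type":"object","properties":{"moves":{"type":"array"}},"required":["moves"]}

```bash
mkdir -p pics; cat > h.py <<'E'
import numpy as np, cv2
from station import env, camera, camera_params, models
def ray(P,u,v,z):
    K=np.array(P["intrinsics"]);R=np.array(P["R"]);t=np.array(P["t"])
    d=R.T@np.linalg.solve(K,[u,v,1]);c=-R.T@t
    return c+d*(z-c[2])/d[2]
def snap(n,f=None):
    P=camera_params(n);im=camera(n)
    if f: cv2.imwrite("pics/"+f,im[:,:,::-1])
    return P,im
E
python3 - <<'E'
from h import *
s=env.read_state();print({k:np.round(s[k],3) for k in("clock","position","tool_rot","force","gripper_width")})
Z=dict(lens_red=0.009,lens_blue=.009,lens_yellow=.009,pad_red=.009,pad_blue=.009,pad_yellow=.009,cell=.006,nest=0,mat=0,camera=0)
for n in("top","scene"):
    P,im=snap(n,n+"1.png")
    for k in Z:
        r=models.spot_point(n,k)[:2]
        for a in r:
            u,v=a["point"][0]*560,a["point"][1]*420
            print(n,k,round(a["p"],2),round(u),round(v),np.round(ray(P,u,v,Z[k]),3))
E
```

```text
{'clock': np.float64(0.0), 'position': array([ 0.315, -0.652,  0.23 ]), 'tool_rot': array([-0.001,  0.975,  0.223, -0.   ]), 'force': array([ 0.565, -0.152,  0.2  ]), 'gripper_width': np.float64(0.085)}
top lens_red 0.93 258 193 [0.614 0.048 0.009]
top lens_red 0.7 425 173 [ 0.651 -0.3    0.009]
top lens_blue 0.8 292 224 [ 0.55  -0.02   0.009]
top lens_blue 0.47 427 172 [ 0.654 -0.303  0.009]
top lens_yellow 0.57 324 191 [ 0.617 -0.088  0.009]
top pad_red 0.82 255 198 [0.605 0.055 0.009]
top pad_blue 0.79 289 222 [ 0.554 -0.014  0.009]
top pad_yellow 0.63 320 187 [ 0.626 -0.08   0.009]
top cell 0.95 290 193 [ 0.613 -0.018  0.006]
top nest 0.78 426 254 [ 0.482 -0.298  0.   ]
top mat 0.97 159 250 [0.5   0.254 0.   ]
top camera 0.82 429 172 [ 0.654 -0.311  0.   ]
scene lens_red 0.66 306 219 [0.607 0.048 0.009]
scene lens_blue 0.77 264 226 [ 0.549 -0.025  0.009]
scene lens_yellow 0.7 271 262 [ 0.621 -0.083  0.009]
scene pad_red 0.61 305 222 [0.611 0.042 0.009]
scene pad_blue 0.44 263 225 [ 0.547 -0.025  0.009]
scene pad_yellow 0.57 270 262 [ 0.617 -0.084  0.009]
scene cell 0.88 289 238 [ 0.61  -0.012  0.006]
scene nest 0.84 150 298 [ 0.486 -0.296  0.   ]
scene mat 0.62 322 145 [0.495 0.258 0.   ]
scene camera 0.58 205 354 [ 0.649 -0.304  0.   ]
```

```bash
python3 -c "
import cv2,numpy as np
print(cv2.imread('pics/top1.png').shape)"
```

```text
(420, 560, 3)
```

View pics/top1.png

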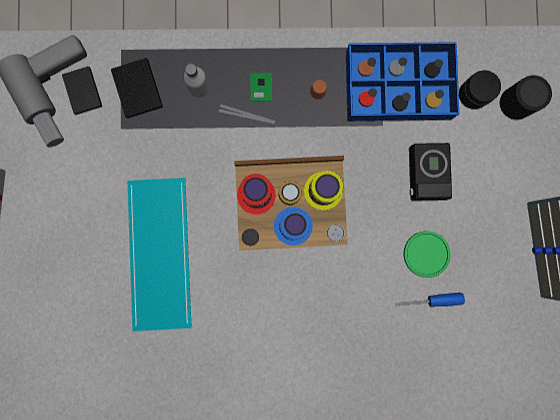

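View pics/scene1.png

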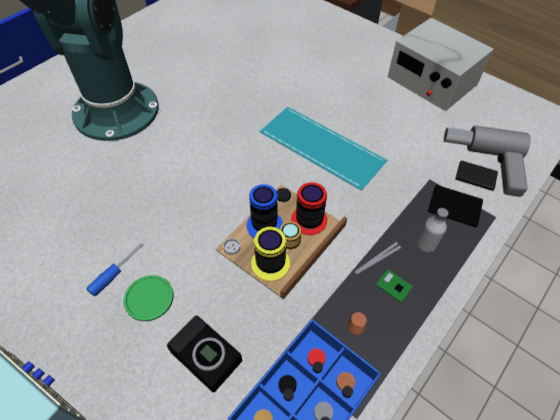

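The top view shows red, blue and yellow lenses at pixels (257,190), (293,225) and (324,189). The cell is at (290,193), the mat is on the left at (159,252), the nest at (427,254), and the camera beyond it at (430,172). The networks agree with this. Next I'll square the tool and move above the tray.

Request:
play_rows:
  moves:
    - [0,0,-30,0.15,85]
    - [0,0,-30,0.15,85]
    - [0,0,-30,0.15,85]
    - [18,-48,0,0,85]
    - [18,-48,0,0,85]
    - [18,-48,0,0,85]
    - [18,-48,0,0,85]
    - [18,-48,0,0,85]

```text
clock: 2.1
position: [0.4058, -0.4112, 0.3215]
tool_rot: [0.0, 1.0, -0.0, 0.0]
force: [0.5, -0.1, -0.7]
gripper_width: 0.0849
```

Request:
play_rows:
  moves:
    - [18,-48,0,0,85]
    - [18,-48,0,0,85]
    - [18,-48,0,0,85]
    - [18,-48,0,0,85]
    - [18,-48,0,0,85]
    - [18,-48,0,0,85]
    - [18,-48,0,0,85]
    - [0,0,0,0,85]

```text
clock: 3.1
position: [0.5329, -0.0714, 0.3216]
tool_rot: [-0.001, 1.0, 0.005, 0.001]
force: [0.5, -0.8, 0.0]
gripper_width: 0.0852
```

```bash
cat >> h.py <<'E'
def st():
    s=env.read_state();w,x,y,z=s["tool_rot"]
    print("t",round(float(s["clock"]),2),"tcp",np.round(np.array(s["position"])*1000,1),"psi",round(float(2*np.arctan2(y,x)),3),"q",np.round(s["q"],2),"F",np.round(s["force"],1),"w",round(float(s["gripper_width"])*1000,1))
    return s
E
python3 - <<'E'
from h import *
st()
P,im=snap("wrist","w1.png")
print(np.round(-np.array(P["R"]).T@P["t"],3))
Z=dict(lens_red=.104,lens_blue=.114,lens_yellow=.097)
for k,z in dict(lens_red=.009,lens_blue=.009,lens_yellow=.009,pad_red=.009,pad_blue=.009,pad_yellow=.009,cell=.006).items():
    for a in models.spot_point("wrist",k)[:1]:
        u,v=a["point"][0]*560,a["point"][1]*420
        print(k,round(a["p"],2),round(u),round(v),np.round(ray(P,u,v,z),3))
# top: mat, nest
im=cv2.imread("pics/top1.png");hsv=cv2.cvtColor(im,cv2.COLOR_BGR2HSV);P=camera_params("top")
for n,lo,hi,z in(("mat",(85,120,60),(97,255,255),.002),("nest",(60,100,60),(80,255,255),.008)):
    m=cv2.inRange(hsv,lo,hi);c=max(cv2.findContours(m,0,2)[0],key=cv2.contourArea)
    w=np.array([ray(P,*p[0],z)[:2]*1000 for p in c],np.float32)
    print(n,cv2.minAreaRect(w),cv2.minEnclosingCircle(w))
E
```

```text
t 3.1 tcp [532.9 -71.4 321.6] psi 0.009 q [ 0.08  0.25 -0.03  1.93  0.01  0.96 -1.52] F [ 0.5 -0.8  0. ] w 85.2
[ 0.609 -0.07   0.465]
lens_red 0.68 188 114 [0.608 0.054 0.009]
lens_blue 0.58 242 159 [ 0.543 -0.023  0.009]
lens_yellow 0.98 280 110 [ 0.615 -0.08   0.009]
pad_blue 0.3 190 112 [0.61  0.051 0.009]
cell 0.94 237 112 [ 0.612 -0.017  0.006]
mat ((493.2633056640625, 254.48434448242188), (308.9312744140625, 119.73866271972656), 2.1731886863708496) ((493.2479248046875, 254.85366821289062), 163.9788360595703)
nest ((484.484130859375, -296.8831481933594), (93.0859146118164, 92.58358001708984), 88.20162963867188) ((484.12017822265625, -297.7218933105469), 47.76713180541992)
```

View pics/w1.png

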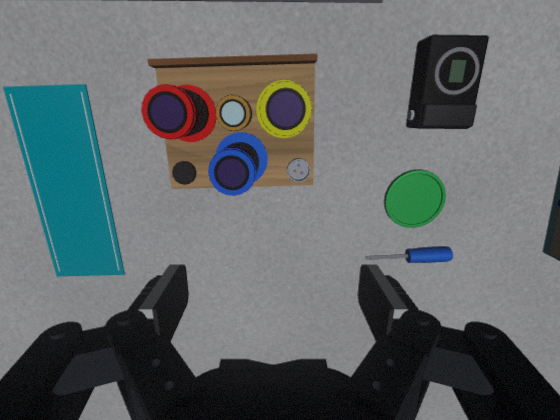

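The wrist view looks forward. It shows the red lens top at (168,111), blue at (232,172) and yellow at (285,108), with the cell at (233,113). I'll get the lens axes from the glass discs in both the wrist and top pictures.

```bash
python3 - <<'E'
from h import *
for n,f,seeds in(("wrist","w1.png",((168,111),(232,172),(285,108),(233,113))),("top","top1.png",((255,188),(295,224),(327,187),(290,193)))):
    im=cv2.imread("pics/"+f);P=camera_params(n)
    for (s,z,k) in zip(seeds,(.104,.114,.097,.046),"rbyc"):
        m=np.zeros((422,562),np.uint8);cv2.floodFill(im.copy(),m,s,0,(14,)*3,(14,)*3,4|cv2.FLOODFILL_FIXED_RANGE|cv2.FLOODFILL_MASK_ONLY|(255<<8))
        c=max(cv2.findContours(m[1:-1,1:-1],0,2)[0],key=cv2.contourArea)
        w=np.array([ray(P,*p[0],z)[:2]*1000 for p in c],np.float32)
        (x,y),r=cv2.minEnclosingCircle(w);print(n,k,round(x,1),round(y,1),"r",round(r,1))
E
```

```text
wrist r 609.3 44.2 r 18.6
wrist b 540.7 -28.4 r 16.9
wrist y 612.7 -92.7 r 19.3
wrist c 608.5 -23.8 r 14.1
top r 612.1 51.7 r 18.8
top b 544.3 -21.3 r 16.6
top y 617.0 -84.7 r 19.3
top c 612.3 -16.1 r 14.2
```

The top estimates are consistent with the first wrist reading; the later wrist numbers used a pose from after the arm had settled. I'll use red (612,52), blue (544,-21), yellow (617,-85) and cell (612,-17). Red goes first.

Request:
play_rows:
  moves:
    - [20,-32,43,0,85]
    - [20,-32,43,0,85]
    - [20,-32,43,0,85]
    - [21,-33,42,0,85]
    - [0,0,0,0,85]
    - [0,0,0,0,85]
    - [0,0,28,0,85]
    - [0,0,28,0,85]

```text
clock: 4.5
position: [0.6136, 0.0496, 0.0962]
tool_rot: [0.0, 1.0, -0.002, 0.002]
force: [-0.9, 0.2, 0.0]
gripper_width: 0.085
```

```bash
python3 - <<'E'
from h import *
snap("wrist","w2.png");st()
E
```

```text
t 4.55 tcp [610.8  49.4  92.4] psi -0.003 q [-0.12  0.63 -0.04  1.96  0.05  0.56 -1.78] F [-1.  -0.3 -1.7] w 84.8
```

View pics/w2.png

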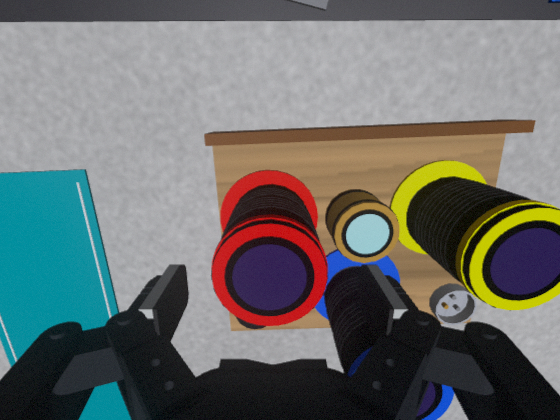

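Red ring centre is at pixel (269,270), laterally centred between the fingers, whose tips are at columns about 187 and 360. I'll check its x.

```bash
cat >> h.py <<'E'
def disc(im,P,s,z,tol=14):
    m=np.zeros((422,562),np.uint8);cv2.floodFill(im.copy(),m,s,0,(tol,)*3,(tol,)*3,4|cv2.FLOODFILL_FIXED_RANGE|cv2.FLOODFILL_MASK_ONLY|(255<<8))
    c=max(cv2.findContours(m[1:-1,1:-1],0,2)[0],key=cv2.contourArea)
    w=np.array([ray(P,*p[0],z)[:2]*1000 for p in c],np.float32)
    (x,y),r=cv2.minEnclosingCircle(w);print("disc",round(x,1),round(y,1),"r",round(r,1))
E
python3 - <<'E'
from h import *
s=st();P,im=snap("wrist");disc(im,P,(267,272),.104)
st()
E
```

```text
t 4.55 tcp [610.8  49.4  92.4] psi -0.003 q [-0.12  0.63 -0.04  1.96  0.05  0.56 -1.78] F [-1.  -0.3 -1.7] w 84.8
disc 609.2 52.2 r 19.2
t 4.6 tcp [610.7  49.5  93.6] psi -0.003 q [-0.12  0.63 -0.05  1.96  0.05  0.56 -1.78] F [-0.5 -0.1 -0.4] w 85.1
```

Request:
play_rows:
  moves:
    - [-1,-2,14,0,85]
    - [0,0,14,0,85]
    - [0,0,0,0,85]
    - [0,0,0,0,45]
    - [0,0,0,0,45]
    - [0,0,0,0,45]
    - [0,0,0,0,45]
    - [0,0,0,0,45]

```text
clock: 5.6
position: [0.6119, 0.0537, 0.0672]
tool_rot: [0.0, 1.0, -0.0, 0.001]
force: [-0.1, -1.6, 5.3]
gripper_width: 0.0584
```

Request:
play_rows:
  moves:
    - [0,0,-15,0,45]
    - [0,0,-30,0,45]
    - [0,0,-35,0,45]
    - [-4,-35,-20,0,45]
    - [-5,-42,0,0,45]
    - [-5,-42,0,0,45]
    - [-5,-42,0,0,45]
    - [-5,-42,0,0,45]

```text
clock: 6.6
position: [0.5864, 0.2584, 0.1664]
tool_rot: [0.0, 1.0, 0.0, -0.0]
force: [0.6, -0.6, -3.5]
gripper_width: 0.059
```

Request:
play_rows:
  moves:
    - [0,0,0,0,45]
    - [0,0,30,0,45]
    - [0,0,30,0,45]
    - [0,0,25,0,45]
    - [0,0,15,0,45]
    - [0,0,8,0,45]
    - [0,0,0,0,45]
    - [0,0,0,0,45]

```text
clock: 7.6
position: [0.5874, 0.256, 0.0603]
tool_rot: [0.001, 1.0, -0.0, -0.0]
force: [-3.6, -2.2, 5.2]
gripper_width: 0.059
```

```bash
python3 - <<'E'
from h import *
st();P,im=snap("scene","s2.png")
cv2.imwrite("pics/s2.png",cv2.resize(im[80:300,180:460,::-1],None,fx=2.5,fy=2.5))
E
```

```text
t 7.6 tcp [587.4 256.   60.3] psi -0.001 q [-0.46  0.7  -0.04  1.9   0.05  0.53 -2.1 ] F [-3.6 -2.2  5.2] w 59.0
```

View pics/s2.png

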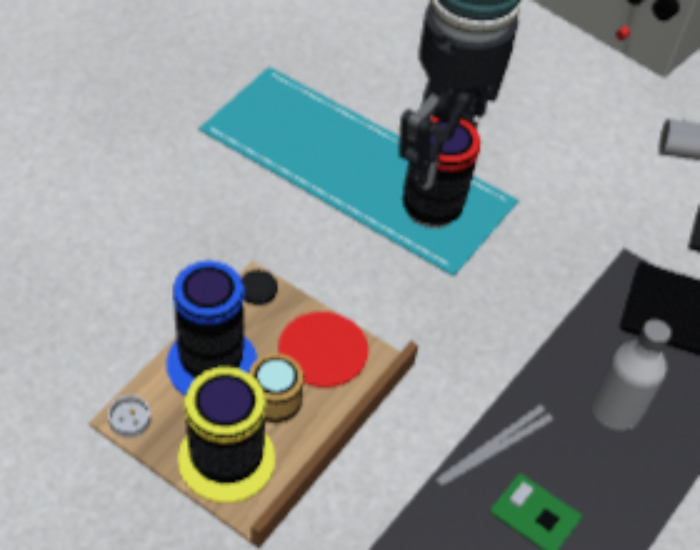

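The red lens stands on the mat: its base is at crop pixel (435,205), and the force flipped to +5 N on contact. I'll release it, rise and go to blue at (544,-21).

Request:
play_rows:
  moves:
    - [0,0,-1,0,60]
    - [0,0,0,0,75]
    - [0,0,0,0,85]
    - [0,0,0,0,85]
    - [0,0,-20,0,85]
    - [0,0,-40,0,85]
    - [0,0,-45,0,85]
    - [0,0,0,0,85]

```text
clock: 8.65
position: [0.5906, 0.2586, 0.1698]
tool_rot: [-0.002, 1.0, -0.0, 0.005]
force: [-0.2, -0.1, -0.7]
gripper_width: 0.0849
```

Request:
play_rows:
  moves:
    - [-6,40,0,0,85]
    - [-6,40,0,0,85]
    - [-6,40,0,0,85]
    - [-7,40,0,0,85]
    - [-6,40,0,0,85]
    - [-6,40,0,0,85]
    - [-6,38,-10,0,85]
    - [0,0,0,0,85]

```text
clock: 9.65
position: [0.5435, -0.0253, 0.1748]
tool_rot: [0.001, 1.0, -0.004, -0.0]
force: [-0.9, 0.3, -0.2]
gripper_width: 0.085
```

```bash
python3 - <<'E'
from h import *
snap("top");snap("top");st();P,im=snap("wrist","w3.png");st()
for k,z in (("lens_blue",.009),("lens_yellow",.009),("pad_red",.009),("cell",.006)):
    for a in models.spot_point("wrist",k)[:1]:
        u,v=a["point"][0]*560,a["point"][1]*420
        print(k,round(a["p"],2),round(u),round(v),np.round(ray(P,u,v,z),3))
E
```

```text
t 9.75 tcp [544.2 -21.  174.5] psi -0.001 q [-0.    0.44 -0.06  2.06  0.04  0.64 -1.66] F [-0.6 -0.1  0.2] w 84.9
t 9.8 tcp [544.3 -19.9 174.3] psi 0.001 q [-0.    0.44 -0.06  2.06  0.04  0.64 -1.66] F [ 0.4  0.1 -0.2] w 85.2
lens_blue 0.87 272 192 [ 0.54  -0.019  0.009]
lens_yellow 0.9 340 120 [ 0.615 -0.087  0.009]
pad_red 0.58 196 127 [0.608 0.056 0.009]
cell 0.81 267 126 [ 0.609 -0.014  0.006]
```

View pics/w3.png

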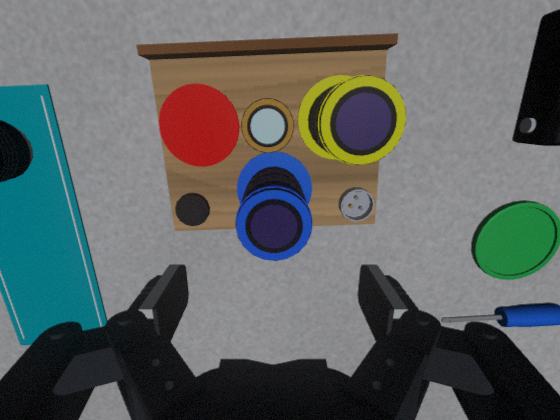

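Blue's glass is at (273,226), centred between the fingers, and the red pad is clear at (199,125). I'll get precise numbers from this picture.

```bash
python3 - <<'E'
from h import *
P,im=snap("wrist");st()
disc(im,P,(273,228),.114);disc(im,P,(365,117),.097);disc(im,P,(268,126),.046);disc(im,P,(199,125),.009,40)
E
```

```text
t 10.05 tcp [544.3 -19.7 174.1] psi 0.002 q [-0.    0.45 -0.06  2.06  0.04  0.64 -1.66] F [-0.5 -0.2  0.3] w 85.1
disc 542.1 -20.9 r 17.0
disc 615.3 -84.5 r 19.5
disc 610.4 -15.4 r 14.6
disc 608.7 53.5 r 40.1
```

Request:
play_rows:
  moves:
    - [-2,1,30,0,85]
    - [0,0,35,0,85]
    - [0,0,25,0,85]
    - [0,0,12,0,85]
    - [0,0,0,0,85]
    - [0,0,0,0,45]
    - [0,0,0,0,40]
    - [0,0,0,0,40]

```text
clock: 11.05
position: [0.5432, -0.0218, 0.0737]
tool_rot: [-0.0, 1.0, -0.0, 0.001]
force: [-0.4, -0.1, 6.6]
gripper_width: 0.0554
```

Request:
play_rows:
  moves:
    - [0,0,0,0,40]
    - [0,0,0,0,40]
    - [0,0,-20,0,40]
    - [0,0,-40,0,40]
    - [0,0,-40,0,40]
    - [0,0,-10,0,40]
    - [-5,-25,0,0,40]
    - [-7,-42,0,0,40]

```text
clock: 12.05
position: [0.5294, 0.0435, 0.1812]
tool_rot: [0.001, 1.0, -0.002, -0.001]
force: [-0.1, 0.5, -4.4]
gripper_width: 0.0548
```

Request:
play_rows:
  moves:
    - [-8,-42,0,0,40]
    - [-8,-42,0,0,40]
    - [-7,-42,0,0,40]
    - [-7,-42,0,0,40]
    - [-7,-40,0,0,40]
    - [0,0,0,0,40]
    - [0,0,30,0,40]
    - [0,0,30,0,40]

```text
clock: 13.05
position: [0.4929, 0.2518, 0.1208]
tool_rot: [0.001, 1.0, -0.0, -0.0]
force: [-0.1, 0.7, -3.9]
gripper_width: 0.0551
```

Request:
play_rows:
  moves:
    - [0,0,25,0,40]
    - [0,0,18,0,40]
    - [0,0,8,0,40]
    - [0,0,5,0,40]
    - [0,0,0,0,40]
    - [0,0,0,0,40]
    - [0,0,0,0,40]
    - [0,0,0,0,40]

```text
clock: 14.05
position: [0.4938, 0.2533, 0.0667]
tool_rot: [-0.0, 1.0, -0.0, 0.0]
force: [0.4, -0.5, 0.3]
gripper_width: 0.0549
```

Force moved from -4 N to 0, so it is in contact. I'll release and go to yellow at (615,-84.5).

Request:
play_rows:
  moves:
    - [0,0,1,0,40]
    - [0,0,0,0,60]
    - [0,0,0,0,75]
    - [0,0,0,0,85]
    - [0,0,0,0,85]
    - [0,0,-30,0,85]
    - [0,0,-40,0,85]
    - [0,0,-40,0,85]

```text
clock: 15.05
position: [0.4931, 0.2529, 0.1761]
tool_rot: [0.0, 1.0, -0.0, -0.0]
force: [0.1, 0.1, -0.2]
gripper_width: 0.0852
```

Request:
play_rows:
  moves:
    - [15,42,0,0,85]
    - [15,42,0,0,85]
    - [15,42,0,0,85]
    - [15,42,0,0,85]
    - [15,42,0,0,85]
    - [15,42,0,0,85]
    - [16,43,0,0,85]
    - [16,43,0,0,85]

```text
clock: 16.05
position: [0.6155, -0.0863, 0.1751]
tool_rot: [-0.0, 1.0, -0.0, -0.0]
force: [0.8, -0.2, 0.6]
gripper_width: 0.0849
```

```bash
python3 - <<'E'
from h import *
for i in range(6): snap("top")
st();P,im=snap("wrist","w4.png");st()
for k,z in (("lens_yellow",.009),("pad_blue",.009),("pad_red",.009),("cell",.006)):
    for a in models.spot_point("wrist",k)[:1]:
        u,v=a["point"][0]*560,a["point"][1]*420
        print(k,round(a["p"],2),round(u),round(v),np.round(ray(P,u,v,z),3))
        disc(im,P,(round(u),round(v)),z,30)
K=P;X=np.array([.615,-.0845,.097]);c=np.array(P["R"])@X+P["t"];p=np.array(P["intrinsics"])@c;p=p/p[2];print(p);disc(im,P,(int(p[0]),int(p[1])),.097)
E
```

```text
t 16.35 tcp [614.8 -83.4 175. ] psi 0.001 q [ 0.11  0.53 -0.07  1.89  0.05  0.72 -1.55] F [-0.5  0.5 -0.6] w 85.3
t 16.4 tcp [614.8 -83.  175.1] psi 0.002 q [ 0.11  0.53 -0.07  1.89  0.05  0.72 -1.55] F [-0.2  0.2  0.2] w 84.8
lens_yellow 0.63 277 189 [ 0.615 -0.087  0.009]
disc 583.9 -84.7 r 32.5
pad_blue 0.8 218 249 [ 0.543 -0.02   0.009]
disc 543.7 -21.6 r 39.6
pad_red 0.8 147 192 [0.611 0.052 0.009]
disc 608.5 53.6 r 39.8
cell 0.7 212 190 [ 0.612 -0.017  0.006]
disc 598.1 -5.3 r 20.3
[275.08251988 215.41882544   1.        ]
disc 614.6 -84.1 r 19.6
```

Yellow is aligned within 1 mm. Pads measured: red (608.6,53.5), blue (543.7,-21.6).

Request:
play_rows:
  moves:
    - [0,0,35,0,85]
    - [0,0,40,0,85]
    - [0,0,30,0,85]
    - [0,0,11,0,85]
    - [0,0,0,0,85]
    - [0,0,0,0,45]
    - [0,0,0,0,45]
    - [0,0,0,0,45]

```text
clock: 17.6
position: [0.6168, -0.0848, 0.0611]
tool_rot: [0.0, 1.0, -0.0, 0.002]
force: [0.1, 0.3, 6.2]
gripper_width: 0.0594
```

Request:
play_rows:
  moves:
    - [0,0,0,0,45]
    - [0,0,0,0,45]
    - [0,0,-20,0,45]
    - [0,0,-40,0,45]
    - [0,0,-40,0,45]
    - [0,0,-20,0,45]
    - [-16,-25,0,0,45]
    - [-25,-39,0,0,45]

```text
clock: 18.6
position: [0.5744, -0.0222, 0.1805]
tool_rot: [0.0, 1.0, -0.002, 0.001]
force: [0.6, 0.9, -3.1]
gripper_width: 0.0595
```

Request:
play_rows:
  moves:
    - [-25,-39,0,0,45]
    - [-25,-39,0,0,45]
    - [-25,-39,0,0,45]
    - [-25,-39,0,0,45]
    - [-25,-39,0,0,45]
    - [-25,-38,0,0,45]
    - [-25,-38,0,0,45]
    - [0,0,0,0,45]

```text
clock: 19.6
position: [0.3968, 0.2536, 0.1801]
tool_rot: [-0.001, 1.0, 0.004, -0.0]
force: [0.7, -1.1, -3.7]
gripper_width: 0.0595
```

Request:
play_rows:
  moves:
    - [0,0,35,0,45]
    - [0,0,40,0,45]
    - [0,0,27,0,45]
    - [0,0,12,0,45]
    - [0,0,8,0,45]
    - [0,0,3,0,45]
    - [0,0,0,0,45]
    - [0,0,0,0,45]

```text
clock: 20.6
position: [0.3997, 0.2504, 0.0549]
tool_rot: [-0.0, 1.0, -0.0, 0.0]
force: [0.0, 0.7, -3.3]
gripper_width: 0.0595
```

Request:
play_rows:
  moves:
    - [0,0,1,0,45]
    - [0,0,1,0,45]
    - [0,0,1,0,45]
    - [0,0,0,0,45]
    - [0,0,0,0,60]
    - [0,0,0,0,75]
    - [0,0,0,0,85]
    - [0,0,0,0,85]

```text
clock: 21.6
position: [0.3994, 0.2501, 0.0512]
tool_rot: [-0.0, 1.0, -0.0, -0.0]
force: [1.2, -0.1, 0.2]
gripper_width: 0.085
```

Request:
play_rows:
  moves:
    - [0,0,-30,0,85]
    - [0,0,-40,0,85]
    - [0,0,-50,0,85]
    - [25,30,0,0,85]
    - [35,40,0,0,85]
    - [40,50,0,0,85]
    - [40,50,0,0,85]
    - [40,50,0,0,85]

```text
clock: 22.6
position: [0.5773, 0.0321, 0.171]
tool_rot: [-0.0, 1.0, 0.0, -0.0]
force: [0.6, 2.1, -0.0]
gripper_width: 0.0851
```

```bash
python3 - <<'E'
from h import *
P,im=snap("top","t2.png");cv2.imwrite("pics/t2.png",cv2.resize(im[140:360,100:460,::-1],None,fx=2,fy=2))
for i in range(4):snap("wrist")
P,im=snap("wrist","w5.png");st()
for k,z in (("pad_yellow",.009),("pad_blue",.009),("pad_red",.009),("cell",.046)):
    for a in models.spot_point("wrist",k)[:1]:
        u,v=a["point"][0]*560,a["point"][1]*420
        print(k,round(a["p"],2),round(u),round(v),np.round(ray(P,u,v,z if k!="cell" else .006),3))
        disc(im,P,(round(u),round(v)),z,30)
E
```

```text
t 22.9 tcp [575.3  34.9 170.8] psi 0.001 q [-0.07  0.49 -0.09  1.99  0.06  0.67 -1.77] F [-0.9  0.6  0.3] w 85.0
pad_yellow 0.71 390 149 [ 0.617 -0.084  0.009]
disc 615.9 -85.4 r 40.0
pad_red 0.6 253 157 [0.61  0.055 0.009]
disc 608.6 53.6 r 39.8
cell 0.64 324 157 [ 0.61  -0.018  0.006]
disc 610.2 -15.7 r 14.8
```

View pics/t2.png

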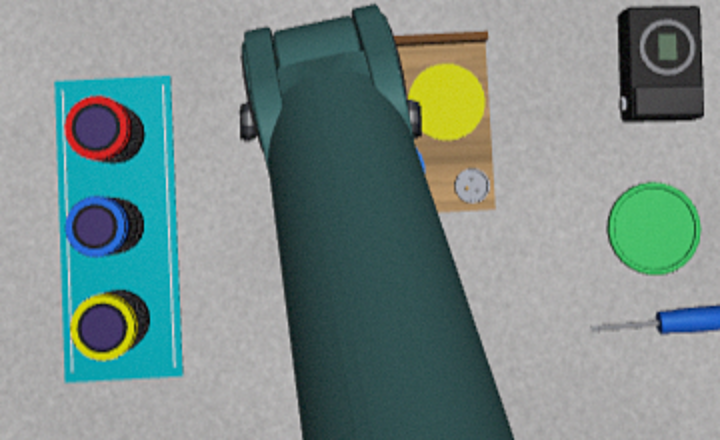

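View pics/w5.png

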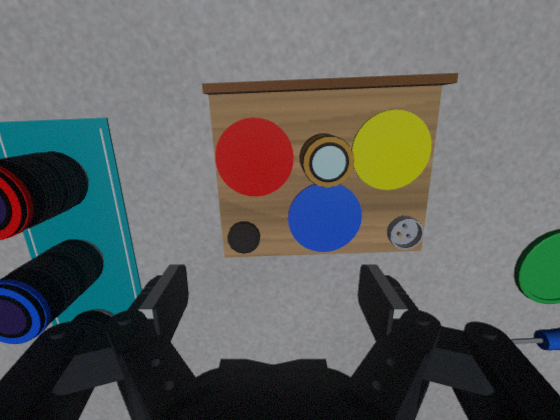

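The mat view shows all three lenses upright in a row at crop pixels (98,128), (97,227) and (104,328). The wrist view shows the tray cleared, with the cell at (328,161). Measured: cell (610,-15.6), yellow pad (616,-85.4). Next is the cell.

Request:
play_rows:
  moves:
    - [17,25,25,0,85]
    - [18,25,40,0,85]
    - [0,0,40,0,85]
    - [0,0,0,0,85]
    - [0,0,0,0,85]
    - [0,0,0,0,85]
    - [0,0,0,0,85]
    - [0,0,0,0,85]

```text
clock: 24.1
position: [0.6119, -0.0163, 0.0672]
tool_rot: [-0.0, 1.0, -0.0, 0.001]
force: [-0.2, 0.3, -0.9]
gripper_width: 0.0854
```

```bash
python3 - <<'E'
from h import *
P,im=snap("wrist");st()
X=np.array([.6102,-.0156,.046]);c=np.array(P["R"])@X+P["t"];p=np.array(P["intrinsics"])@c;p=p/p[2];print(p);disc(im,P,(int(p[0]),int(p[1])),.046)
E
```

```text
t 24.15 tcp [611.7 -16.3  66.9] psi -0.0 q [ 0.    0.67 -0.07  1.97  0.09  0.5  -1.7 ] F [ 0.3 -0.4  0.5] w 85.0
[272.76093613 249.03447583   1.        ]
disc 609.7 -15.6 r 14.8
```

Request:
play_rows:
  moves:
    - [-2,-1,25,0,85]
    - [0,0,18,0,85]
    - [0,0,11,0,85]
    - [0,0,0,0,85]
    - [0,0,0,0,35]
    - [0,0,0,0,35]
    - [0,0,0,0,35]
    - [0,0,0,0,35]

```text
clock: 25.15
position: [0.6102, -0.0153, 0.0132]
tool_rot: [-0.0, 1.0, -0.0, 0.001]
force: [-0.6, -1.0, 6.3]
gripper_width: 0.0447
```

Request:
play_rows:
  moves:
    - [0,0,0,0,35]
    - [0,0,0,0,35]
    - [0,0,-15,0,35]
    - [0,0,-40,0,35]
    - [0,0,-40,0,35]
    - [-10,25,0,0,35]
    - [-16,40,0,0,35]
    - [-20,45,0,0,35]

```text
clock: 26.15
position: [0.5633, -0.1256, 0.1081]
tool_rot: [-0.0, 1.0, 0.001, 0.001]
force: [-1.1, -0.2, -1.2]
gripper_width: 0.0448
```

Request:
play_rows:
  moves:
    - [-16,35,0,0,35]
    - [-16,35,0,0,35]
    - [-16,35,0,0,35]
    - [-16,34,0,0,35]
    - [-16,33,0,0,35]
    - [0,0,0,0,35]
    - [0,0,0,0,35]
    - [0,0,25,0,35]

```text
clock: 27.15
position: [0.4861, -0.2964, 0.0838]
tool_rot: [0.001, 1.0, 0.001, 0.002]
force: [0.2, -0.1, -0.8]
gripper_width: 0.045
```

```bash
python3 - <<'E'
from h import *
snap("top");P,im=snap("wrist","w6.png");st()
for n in("wrist",):
    for a in models.spot_point(n,"nest")[:1]:
        u,v=a["point"][0]*560,a["point"][1]*420;print(a["p"],u,v,ray(P,u,v,0))
hsv=cv2.cvtColor(im,cv2.COLOR_RGB2HSV);m=cv2.inRange(hsv,(55,80,40),(85,255,255))
c=max(cv2.findContours(m,0,2)[0],key=cv2.contourArea)
w=np.array([ray(P,*p[0],.008)[:2]*1000 for p in c],np.float32);print(cv2.minEnclosingCircle(w))
E
```

```text
t 27.25 tcp [ 482.9 -294.6   80.8] psi 0.003 q [ 0.55  0.61 -0.11  2.06  0.14  0.48 -1.23] F [-1.4 -0.5 -1. ] w 44.7
0.77 275.52 218.60999999999999 [ 0.48031233 -0.29621753  0.        ]
((482.29730224609375, -297.0713195800781), 47.94899368286133)
```

View pics/w6.png

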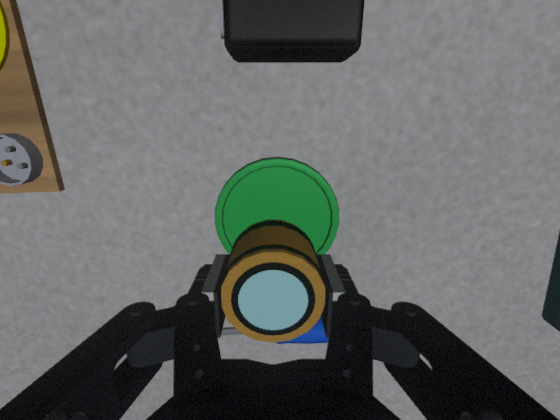

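The cell is held above the nest, which is centred at about (277,215). TCP (483,-295) against nest (483,-297) is well aligned, so I'll lower it.

Request:
play_rows:
  moves:
    - [0,2,25,0,35]
    - [0,0,22,0,35]
    - [0,0,12,0,35]
    - [0,0,6,0,35]
    - [0,0,2,0,35]
    - [0,0,1,0,35]
    - [0,0,0,0,35]
    - [0,0,0,0,35]

```text
clock: 28.3
position: [0.4836, -0.2995, 0.0146]
tool_rot: [0.0, 1.0, -0.0, 0.0]
force: [-1.1, -1.3, -1.1]
gripper_width: 0.0449
```

Request:
play_rows:
  moves:
    - [0,0,1,0,35]
    - [0,0,1,0,35]
    - [0,0,0,0,35]
    - [0,0,0,0,50]
    - [0,0,0,0,65]
    - [0,0,0,0,70]
    - [0,0,0,0,70]
    - [0,0,-10,0,70]

```text
clock: 29.3
position: [0.4829, -0.299, 0.022]
tool_rot: [-0.0, 1.0, -0.0, -0.001]
force: [-0.1, -0.2, 0.7]
gripper_width: 0.0697
```

Request:
play_rows:
  moves:
    - [0,0,-40,0,80]
    - [0,0,-50,0,85]
    - [0,0,-50,0,85]
    - [0,-30,-10,0,85]
    - [0,-45,0,0,85]
    - [0,-50,0,0,85]
    - [0,-50,0,0,85]
    - [0,-50,0,0,85]

```text
clock: 30.3
position: [0.4834, -0.0728, 0.1731]
tool_rot: [0.0, 1.0, -0.0, 0.001]
force: [1.2, -0.1, 0.4]
gripper_width: 0.0847
```

```bash
python3 - <<'E'
from h import *
P,im=snap("top","t3.png");st()
for k,z in (("cell",.006),("nest",0),("camera",0)):
    for a in models.spot_point("top",k)[:1]:
        u,v=a["point"][0]*560,a["point"][1]*420;print(k,a["p"],u,v,ray(P,u,v,z))
cv2.imwrite("pics/t3.png",cv2.resize(im[120:340,100:480,::-1],None,fx=2,fy=2))
E
```

```text
t 30.35 tcp [483.3 -64.5 173.1] psi 0.01 q [ 0.17  0.39 -0.16  2.18  0.1   0.58 -1.63] F [-0.4  3.9  0.1] w 84.9
nest 0.67 425.88 253.67999999999998 [ 0.48393678 -0.29789792  0.        ]
camera 0.78 426.776 174.72 [ 0.6488417  -0.30542657  0.        ]
```

View pics/t3.png

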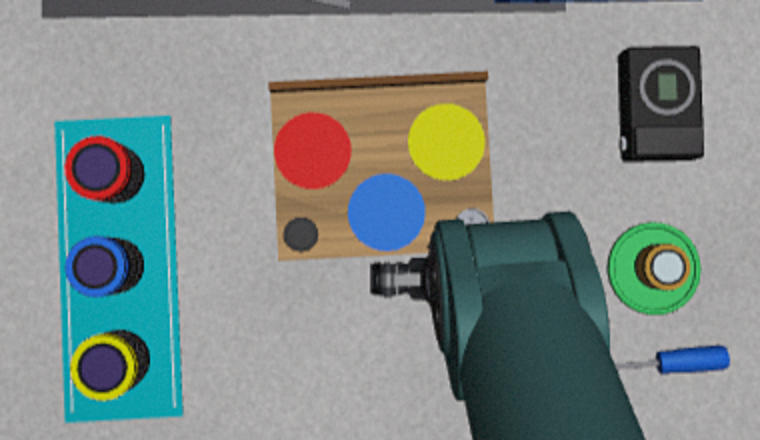

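The cell stands in the nest (crop pixel (669,268), leaning outwards only by parallax), and the camera and mat lenses are unmoved. Next is the return of yellow.

Request:
play_rows:
  moves:
    - [-10,-41,0,0,85]
    - [-10,-41,0,0,85]
    - [-10,-41,0,0,85]
    - [-11,-41,0,0,85]
    - [-11,-41,0,0,85]
    - [-11,-41,0,0,85]
    - [-11,-41,0,0,85]
    - [-11,-35,0,0,85]

```text
clock: 31.5
position: [0.3994, 0.2478, 0.1726]
tool_rot: [0.0, 1.0, -0.001, 0.001]
force: [0.8, 0.8, -0.2]
gripper_width: 0.0853
```

```bash
cat >> h.py <<'E'
def look(X,z,n="wrist",wait=6,f=None):
    for i in range(wait): camera("top")
    P,im=snap(n,f);st()
    c=np.array(P["R"])@np.array([X[0]/1e3,X[1]/1e3,z])+P["t"];p=np.array(P["intrinsics"])@c;p=p/p[2];print(p[:2].round());disc(im,P,(int(p[0]),int(p[1])),z)
E
python3 - <<'E'
from h import *
look((399.5,250.5),.090)
P,im=snap("top");disc(im,P,(434,254),.046)
E
```

```text
t 31.85 tcp [399.3 245.5 172.3] psi -0.004 q [-0.51  0.37 -0.18  2.22  0.12  0.56 -2.35] F [-0.3 -0.2 -0.3] w 84.7
[267. 214.]
disc 397.7 251.2 r 19.6
disc 485.3 -299.5 r 14.3
```

Request:
play_rows:
  moves:
    - [-1.5,-5.5,30,0,85]
    - [0,0,40,0,85]
    - [0,0,35,0,85]
    - [0,0,14,0,85]
    - [0,0,0,0,85]
    - [0,0,0,0,85]
    - [0,0,0,0,45]
    - [0,0,0,0,45]

```text
clock: 32.9
position: [0.3975, 0.2528, 0.0546]
tool_rot: [0.0, 1.0, -0.0, 0.001]
force: [-1.0, -2.8, 7.5]
gripper_width: 0.0599
```

Request:
play_rows:
  moves:
    - [0,0,0,0,45]
    - [0,0,0,0,45]
    - [0,0,0,0,45]
    - [0,0,-20,0,45]
    - [0,0,-40,0,45]
    - [0,0,-40,0,45]
    - [0,0,-20,0,45]
    - [15,24,0,0,45]

```text
clock: 33.9
position: [0.4121, 0.2316, 0.1755]
tool_rot: [-0.002, 1.0, 0.002, 0.002]
force: [1.3, -0.1, -4.0]
gripper_width: 0.0594
```

Request:
play_rows:
  moves:
    - [25,39,0,0,45]
    - [25,39,0,0,45]
    - [25,39,0,0,45]
    - [25,39,0,0,45]
    - [25,39,0,0,45]
    - [26,39,0,0,45]
    - [26,39,0,0,45]
    - [26,39,0,0,45]

```text
clock: 34.9
position: [0.6147, -0.0841, 0.1731]
tool_rot: [-0.0, 1.0, -0.0, -0.001]
force: [-0.2, 1.0, -3.8]
gripper_width: 0.0591
```

Request:
play_rows:
  moves:
    - [0,0,0,0,45]
    - [0,0,0,0,45]
    - [0,0,30,0,45]
    - [0,0,30,0,45]
    - [0,0,20,0,45]
    - [0,0,5,0,45]
    - [0,0,0,0,45]
    - [0,0,0,0,45]

```text
clock: 35.9
position: [0.6159, -0.0828, 0.0894]
tool_rot: [0.0, 1.0, -0.0, 0.001]
force: [0.1, -0.3, -2.9]
gripper_width: 0.0595
```

```bash
python3 - <<'E'
from h import *
look((616,-85),.122,wait=1,f="w7.png")
E
```

```text
t 36.0 tcp [615.7 -82.9  89.3] psi -0.0 q [ 0.16  0.65 -0.14  1.94  0.16  0.56 -1.66] F [ 0.  -0.3 -2.8] w 59.3
[279. 299.]
disc 613.3 -82.1 r 20.4
```

Request:
play_rows:
  moves:
    - [2,3,0,0,45]
    - [0,0,10,0,45]
    - [0,0,9,0,45]
    - [0,0,5,0,45]
    - [0,0,2,0,45]
    - [0,0,1,0,45]
    - [0,0,0,0,45]
    - [0,0,0,0,45]

```text
clock: 37.0
position: [0.6166, -0.0858, 0.0617]
tool_rot: [0.0, 1.0, -0.0, -0.0]
force: [-2.1, 0.5, 4.8]
gripper_width: 0.0596
```

Contact at +4.8 N. I'll release it and fetch blue.

Request:
play_rows:
  moves:
    - [0,0,0,0,60]
    - [0,0,0,0,75]
    - [0,0,0,0,85]
    - [0,0,0,0,85]
    - [0,0,-20,0,85]
    - [0,0,-40,0,85]
    - [0,0,-50,0,85]
    - [0,0,0,0,85]

```text
clock: 38.0
position: [0.6208, -0.0861, 0.1772]
tool_rot: [0.0, 1.0, -0.0, 0.006]
force: [-0.6, 0.1, 0.4]
gripper_width: 0.085
```

Request:
play_rows:
  moves:
    - [-15,-42,0,0,85]
    - [-15,-42,0,0,85]
    - [-15,-42,0,0,85]
    - [-15,-42,0,0,85]
    - [-15,-43,0,0,85]
    - [-16,-43,0,0,85]
    - [-16,-43,0,0,85]
    - [-16,-43,0,0,85]

```text
clock: 39.0
position: [0.4932, 0.2554, 0.1716]
tool_rot: [0.0, 1.0, -0.0, 0.0]
force: [1.2, 0.6, 0.2]
gripper_width: 0.0848
```

```bash
python3 - <<'E'
from h import *
look((493,253),.107)
P,im=snap("top");X=np.array([.616,-.0854,.097]);c=np.array(P["R"])@X+P["t"];p=np.array(P["intrinsics"])@c;p=p/p[2];disc(im,P,(int(p[0]),int(p[1])),.097)
E
```

```text
t 39.35 tcp [494.5 252.4 171.3] psi -0.003 q [-0.43  0.46 -0.17  2.04  0.13  0.65 -2.26] F [-0.4 -0.4  0. ] w 85.1
[273. 223.]
disc 492.8 254.4 r 17.0
disc 619.7 -87.8 r 19.2
```

Request:
play_rows:
  moves:
    - [-1.5,-2,30,0,85]
    - [0,0,35,0,85]
    - [0,0,30,0,85]
    - [0,0,10,0,85]
    - [0,0,0,0,85]
    - [0,0,0,0,85]
    - [0,0,0,0,40]
    - [0,0,0,0,40]

```text
clock: 40.4
position: [0.4932, 0.2559, 0.0675]
tool_rot: [0.0, 1.0, -0.0, 0.001]
force: [-0.9, -0.7, 7.2]
gripper_width: 0.0546
```

Request:
play_rows:
  moves:
    - [0,0,0,0,40]
    - [0,0,0,0,40]
    - [0,0,0,0,40]
    - [0,0,-20,0,40]
    - [0,0,-40,0,40]
    - [0,0,-40,0,40]
    - [0,0,-15,0,40]
    - [5,20,0,0,40]

```text
clock: 41.4
position: [0.4974, 0.2377, 0.1818]
tool_rot: [-0.001, 1.0, 0.002, 0.001]
force: [-0.2, -0.0, -4.2]
gripper_width: 0.0554
```

Request:
play_rows:
  moves:
    - [6,32,0,0,40]
    - [6,32,0,0,40]
    - [6,32,0,0,40]
    - [6,32,0,0,40]
    - [6,32,0,0,40]
    - [6,32,0,0,40]
    - [5,32,0,0,40]
    - [5,32,0,0,40]

```text
clock: 42.4
position: [0.5413, -0.023, 0.1789]
tool_rot: [0.001, 1.0, -0.001, -0.003]
force: [0.2, -0.4, -4.0]
gripper_width: 0.0547
```

Request:
play_rows:
  moves:
    - [0,0,0,0,40]
    - [0,0,0,0,40]
    - [0,0,30,0,40]
    - [0,0,30,0,40]
    - [0,0,15,0,40]
    - [0,0,5,0,40]
    - [0,0,0,0,40]
    - [0,0,0,0,40]

```text
clock: 43.4
position: [0.5443, -0.0198, 0.1022]
tool_rot: [-0.0, 1.0, -0.0, 0.001]
force: [0.6, 0.2, -3.8]
gripper_width: 0.0554
```

```bash
python3 - <<'E'
from h import *
look((544,-22),.140,wait=1)
E
```

```text
t 43.5 tcp [544.1 -19.8 102.1] psi -0.0 q [ 0.06  0.56 -0.14  2.11  0.16  0.48 -1.77] F [ 0.2 -0.  -3.6] w 55.2
[280. 307.]
disc 541.7 -18.8 r 17.7
```

Request:
play_rows:
  moves:
    - [1,2,0,0,40]
    - [0,0,10,0,40]
    - [0,0,9,0,40]
    - [0,0,5,0,40]
    - [0,0,3,0,40]
    - [0,0,1,0,40]
    - [0,0,0,0,40]
    - [0,0,0,0,40]

```text
clock: 44.5
position: [0.5444, -0.0218, 0.0746]
tool_rot: [0.0, 1.0, -0.0, -0.0]
force: [-3.3, 0.3, 8.7]
gripper_width: 0.055
```

Request:
play_rows:
  moves:
    - [0,0,-1,0,60]
    - [0,0,0,0,75]
    - [0,0,0,0,85]
    - [0,0,0,0,85]
    - [0,0,-20,0,85]
    - [0,0,-40,0,85]
    - [0,0,-40,0,85]
    - [0,0,0,0,85]

```text
clock: 45.5
position: [0.5469, -0.0217, 0.1772]
tool_rot: [-0.0, 1.0, -0.0, 0.003]
force: [0.1, -0.0, -0.2]
gripper_width: 0.0849
```

Request:
play_rows:
  moves:
    - [5,-35,0,0,85]
    - [5,-35,0,0,85]
    - [5,-35,0,0,85]
    - [5,-35,0,0,85]
    - [6,-35,0,0,85]
    - [6,-35,0,0,85]
    - [6,-35,0,0,85]
    - [6,-34,0,0,85]

```text
clock: 46.5
position: [0.5878, 0.258, 0.1727]
tool_rot: [0.001, 1.0, 0.0, -0.001]
force: [-0.7, 0.2, 0.1]
gripper_width: 0.0852
```

```bash
python3 - <<'E'
from h import *
look((588,256),.097)
E
```

```text
t 46.85 tcp [588.2 254.9 173.5] psi -0.002 q [-0.37  0.56 -0.16  1.84  0.13  0.75 -2.17] F [ 0.  -0.3 -0.1] w 84.9
[272. 216.]
disc 586.2 255.6 r 19.0
```

Request:
play_rows:
  moves:
    - [-2,-1,35,0,85]
    - [0,0,40,0,85]
    - [0,0,29,0,85]
    - [0,0,10,0,85]
    - [0,0,0,0,85]
    - [0,0,0,0,85]
    - [0,0,0,0,45]
    - [0,0,0,0,45]

```text
clock: 47.85
position: [0.5875, 0.2579, 0.0619]
tool_rot: [-0.0, 1.0, -0.0, 0.001]
force: [-0.6, -2.6, 6.1]
gripper_width: 0.0591
```

Request:
play_rows:
  moves:
    - [0,0,0,0,45]
    - [0,0,0,0,45]
    - [0,0,0,0,45]
    - [0,0,-20,0,45]
    - [0,0,-40,0,45]
    - [0,0,-40,0,45]
    - [0,0,-15,0,45]
    - [2,15,0,0,45]

```text
clock: 48.85
position: [0.5885, 0.2449, 0.1765]
tool_rot: [-0.001, 1.0, 0.001, 0.001]
force: [0.5, -0.2, -3.6]
gripper_width: 0.0583
```

Request:
play_rows:
  moves:
    - [3,27,0,0,45]
    - [3,27,0,0,45]
    - [3,27,0,0,45]
    - [3,27,0,0,45]
    - [3,27,0,0,45]
    - [3,27,0,0,45]
    - [2,26,0,0,45]
    - [0,0,0,0,45]

```text
clock: 49.85
position: [0.6068, 0.0496, 0.1729]
tool_rot: [0.002, 1.0, -0.003, -0.002]
force: [-0.5, 0.4, -3.0]
gripper_width: 0.0587
```

Request:
play_rows:
  moves:
    - [0,0,0,0,45]
    - [0,0,30,0,45]
    - [0,0,30,0,45]
    - [0,0,15,0,45]
    - [0,0,5,0,45]
    - [0,0,0,0,45]
    - [0,0,0,0,45]
    - [0,0,0,0,45]

```text
clock: 50.85
position: [0.6091, 0.0552, 0.0962]
tool_rot: [-0.0, 1.0, -0.0, 0.001]
force: [0.3, 0.5, -2.8]
gripper_width: 0.0584
```

```bash
python3 - <<'E'
from h import *
look((608,53),.132,wait=1)
E
```

```text
t 50.95 tcp [608.9  55.1  95.9] psi -0.0 q [-0.06  0.63 -0.15  1.96  0.16  0.56 -1.89] F [ 0.4 -0.  -2.9] w 58.3
[279. 306.]
disc 607.5 56.0 r 19.3
```

Request:
play_rows:
  moves:
    - [1,2,0,0,45]
    - [0,0,10,0,45]
    - [0,0,9,0,45]
    - [0,0,5,0,45]
    - [0,0,3,0,45]
    - [0,0,1,0,45]
    - [0,0,0,0,45]
    - [0,0,0,0,45]

```text
clock: 51.95
position: [0.6094, 0.0531, 0.0689]
tool_rot: [0.0, 1.0, -0.0, -0.0]
force: [-2.8, -1.2, 8.9]
gripper_width: 0.0586
```

Contact. I'll release, rise and back away for the final look.

Request:
play_rows:
  moves:
    - [0,0,-1,0,60]
    - [0,0,0,0,75]
    - [0,0,0,0,85]
    - [0,0,0,0,85]
    - [0,0,-20,0,85]
    - [0,0,-40,0,85]
    - [0,0,-50,0,85]
    - [0,0,-20,0,85]

```text
clock: 52.95
position: [0.6115, 0.0536, 0.2031]
tool_rot: [-0.0, 1.0, -0.0, 0.003]
force: [-0.2, 0.0, 0.2]
gripper_width: 0.085
```

Request:
play_rows:
  moves:
    - [-20,-40,-20,0,85]
    - [-20,-40,-20,0,85]
    - [-20,-40,-20,0,85]
    - [-20,-40,-20,0,85]
    - [-20,-40,0,0,85]
    - [0,0,0,0,85]
    - [0,0,0,0,85]
    - [0,0,0,0,85]

```text
clock: 53.95
position: [0.5102, 0.2514, 0.2785]
tool_rot: [0.0, 1.0, -0.001, 0.0]
force: [-0.9, -0.5, -0.2]
gripper_width: 0.0848
```

```bash
python3 - <<'E'
from h import *
P,im=snap("top","t4.png");st()
for k,x,z in(("r",(.6086,.0535),.104),("b",(.5437,-.0216),.114),("y",(.616,-.0854),.097),("c",(.4845,-.298),.046)):
    c=np.array(P["R"])@[*x,z]+P["t"];p=np.array(P["intrinsics"])@c;p=p/p[2];print(k,end=" ");disc(im,P,(int(p[0]),int(p[1])),z)
for a in models.spot_point("top","camera")[:1]: print(ray(P,a["point"][0]*560,a["point"][1]*420,0))
cv2.imwrite("pics/t4.png",cv2.resize(im[120:340,100:480,::-1],None,fx=2,fy=2))
E
```

```text
t 54.0 tcp [510.2 251.5 278.3] psi -0.003 q [-0.36  0.35 -0.23  1.91  0.1   0.89 -2.22] F [-0.5  0.7 -0.1] w 85.3
r disc 611.1 50.9 r 18.8
b disc 547.1 -23.9 r 16.7
y disc 619.9 -87.8 r 19.1
c disc 485.8 -299.5 r 14.2
[ 0.6501759  -0.30511871  0.        ]
```

View pics/t4.png

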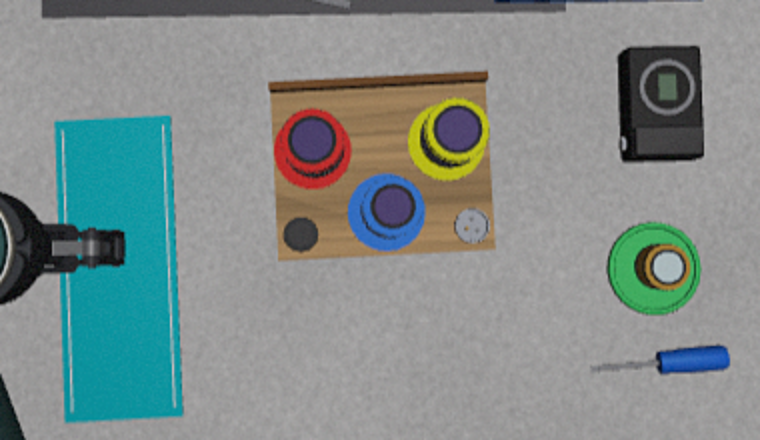

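All three lenses are on their own pads and the cell is in the nest. The offsets are about 4 mm or less, including roughly 2 mm of bias from the top camera. I'll hand in.

```bash
python3 -c "
from h import *
print(env.close_job())"
```

```text
the job is handed in; nothing more can be done
None
```

The job is done and handed in at 54 s of the 134 s allowed; handing in returns no verdict. I cleared the red, blue and yellow lenses onto the teal mat and stood the cell in the green nest. Then I put yellow, blue and red back on their own pads.

**Last check (top camera):**
- **Lenses:** they measured 3.6, 4.1 and 4.6 mm (red, blue, yellow) from the pad centres, against a 12 mm limit. About 2 mm of that is likely bias, because the top and wrist cameras disagreed by that much on lens positions.
- **Cell:** it measured about 3 mm from the nest centre, against a 15 mm limit.
- **Opened camera:** it was found at (0.650, -0.305) m, within about 7 mm of the first estimates (0.649–0.654, -0.304 to -0.311). That is within the spread of the networks' estimates and shows no visible movement.
- **Upright and clear:** everything looked upright in the picture, and the robot was clear and touching nothing.

**Checks that disagreed or fell short:**
- One early wrist measurement was off by about 8 mm because it used the arm pose from after it had settled. I set it aside and used the top view instead.
- The last check had no side view, so "upright" rests on the top picture and on the smooth contact forces when I set each lens down.

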